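# Index the ratchet table to bring the tall bushing to the pointer

### The job

Work the lever of the ratchet index table, one full stroke to its stop and back for each step, until the tall slim bushing stands in the compartment at the steel pointer. Turn the table with the lever only: do not push the table itself and do not touch the tall bushing.

Things in the scene. Friction and masses are not known exactly. Their poses are not given: they have to be found in the camera images.
- turntable: Round toothed table, black top 194 mm wide, 40 mm up; tooth tips 108 mm from its axis, 22-34 mm up. Origin: on its vertical axis at bench level; x, y turn with it. 12 compartments every 30 degrees, middles 75 mm from the axis, ribs 6 mm high. Holds 4 bushings, one tall, three short (28 mm wide, 22 high). Ratchet: turns only counter-clockwise seen from above. On a grey disc 276 mm wide.
- lever_handle (a point): Top centre of the lever's upright black round handle: 22 mm thick, 40 to 96 mm above the bench, 155 mm from the table's axis, its pivot. At rest to the robot's left; a stroke goes 36 degrees counter-clockwise (from above), towards the robot, to a hard stop (2 to 7 N): table steps 30 degrees, a shorter stroke may not catch. A spring brings it fully back in 0.5 s when let go; table stays.
- mark (a point): Fixed point on the table's top surface (40 mm up), 75 mm from its axis on the robot's side: middle of the compartment that the fixed steel pointer points at. The pointer stands on the grey disc outside the teeth, 98 to 136 mm from the axis, 57 mm high. x runs from the mark to the table's axis, z up.
- bushing_tall: The tall slim white bushing, 22 mm in diameter, 30 mm high, standing loose in a compartment (about 7 mm play each way). Origin: centre of its underside, z up along its axis. It starts 2 to 5 steps of 30 degrees clockwise (from above) of the mark, so each counter-clockwise step brings it one compartment nearer.
Not all that is in view belongs to the job. What is shaped like the bushing_tall but pink or purple is not meant.

How it is judged:
At the end, for the whole second after the job is handed in: The tall bushing stands upright (within 10 degrees) on the table floor, its axis within 18 mm of the mark in front of the pointer, and it and the table are at rest (horizontal distance between bushing_tall and mark below 0.018 m and z of bushing_tall in the frame of mark below 0.005 m and angle between bushing_tall's own z axis and vertical below 0.17 rad and angular speed of turntable below 0.05 rad/s and linear speed of bushing_tall below 0.02 m/s); the robot touches nothing.
It fails at once if the robot pushed the turntable itself (contact force between any of the fingers, the arm and turntable above 1 N).
It fails at once if the robot touched the tall bushing (contact force between any of the fingers, the arm and bushing_tall above 0.5 N).
It also fails if it takes over 61 s, if anything falls off the work surface, if the arm or the gripper's body presses on something with over 40 N, if the wrist force passes 120 N, or if a joint passes its speed limit or range.

### The arm

A 7-joint arm with a two-finger parallel gripper is mounted at the origin on the work surface; the furniture and walls round the work are solid. World frame = base frame: x ahead of the robot, y to its left, z up, the work surface at z = 0. Lengths are in m, angles in rad, forces in N, time in s.
With the tool pointing down it reaches from about 0.425 to 0.95 m from the base axis. Payload 4.7 kg.
Tool frame: the origin (TCP) lies on the centre line of the jaws, within the pads' length; the fingertips stand 11 mm ahead of it and the grasp point (between the pads) lies 8 mm behind it; z points along the fingers, y is the line along which they close (so a half turn about z gives the same grasp; the last joint's range is limited). The gripper opens to 85 mm and grips with 20 to 120 N. Pads are 22 mm wide; open, the fingers measure 114 mm over their backs; the gripper's body (76 mm by 85 mm) begins 54 mm behind the grasp point. The pads swing forward as they close: fully open they stand 13 mm farther back than shut.
Start: joints at [1.116, 0.469, -0.049, 1.532, 0.024, 1.141, -0.082], TCP at [0.279, -0.615, 0.242] pointing down, gripper open.
Joint ranges: [-2.59, 2.59], [-0.33, 1.99], [-1.39, 1.29], [0.1, 2.45], [-1.04, 4.18], [0.21, 1.99], [-2.66, 2.66]. Speed limits (rad/s): [2.57, 2.57, 3.14, 3.14, 3.14, 3.14, 3.14].

### API

Orientations are given as a 3x3 rotation matrix whose columns are the frame's x, y, z axes.
In Python, from cell import sensors, imaging, finish_job gives the robot as it stands.
- The arm moves only by the shell command python3 -m crank 'ROWS' [OPENING] [FORCE]. ROWS is JSON, a list of rows, each an object with "linear": the shift along the tool's x, y, z in units of 50 mm (1.0 is 50 mm), a list of three; "spin": the turn about the tool's z in units of 6 degrees (1.0 is 6 degrees). In form: [{"linear": [x, y, z], "spin": spin}, ...]. A call has 1 to 10 rows; each row is the pose to reach, as a shift and turn from the pose commanded when the call began, along the tool's axes at that moment; what a row does not reach only later rows make up. A row lasts 1/8 s, in which the tool goes at most 62.5 mm and 10.7 degrees, less where a joint would pass 70% of its speed; a pose out of reach is approached as far as the arm can. A call with a gripper value outside its range is refused whole. OPENING is the closure, from -1 (fully open) to 1 (shut), set as the call begins (- or left out, the last holds). The fingers move at their own pace and stop on an object; FORCE is the grip in N (left out, the last holds). Time passes only in rows, so rows that repeat a pose let the fingers close. It gives the time, the measured TCP pose, the force, the opening and the grip force at its end, in the units of the state.
- sensors.sense(): the state, without advancing time (a new reading comes with each control period).
- imaging.camera(name): name is "scene" or "top" or "wrist"; returns (picture, depth): 384x512x3 uint8, red, green, blue; 384x512 float32, m along the optical axis (not along the pixel's ray), 0 where there is no reading.
- imaging.camera_info(name): a dict with "camera_matrix" (3x3 intrinsics, pixels), "R" (3x3) and "t" (3): a world point X has camera coordinates R X + t. Camera axes: x right, y down, z forward; pixel columns grow to the right and rows downward; lengths in m; the calibration is good to about 2 mm. A picture is of the moment at which its call begins: read the wrist's pose just before it. camera_info takes no time and is no camera call; for the wrist camera it gives the pose at the moment of the call.
- finish_job(): hands the job in; it is judged then, once.
The state is a dict: "time_s": time; "joints": joint angles; "joint_velocities": joint speeds; "joint_efforts": joint torques, N m; "tcp_pos": TCP position; "tcp_rot": TCP orientation; "force": force on the tool from outside, world axes, zero at the start; "torque": the same for the moment, N m; "grip_width": opening from 0.0 (shut) to 1.0 (fully open); "gripper_force": force on a finger pad.
Only numpy, scipy, OpenCV 4.12 (cv2) and the standard library are available. Lean on these libraries where they do the work, as an engineer would, in place of code of your own. Each camera call takes 0.05 s, during which the arm holds its last target. There are 200 camera calls.

## Working session

There is one attempt and no reset: what is moved stays moved. The work goes in short steps, Python scripts to look and compute and a shell command to move; the robot and the scene stay as the last step left them, time stands still between calls to the robot, and variables do not carry over. Pictures are saved under pics/ and viewed, at most 10 in all, crops included, and the job is handed in when it is done.

```bash
mkdir -p pics
cat > h.py <<'E'
from cell import sensors, imaging, finish_job
import numpy as np, cv2
def shot(n,f):
    ci=imaging.camera_info(n); p,d=imaging.camera(n); cv2.imwrite('pics/'+f,p[:,:,::-1]); np.savez('pics/'+f[:-4]+'.npz',p=p,d=d,K=ci['camera_matrix'],R=ci['R'],t=ci['t']); return p,d,ci
def cloud(f):
    z=np.load('pics/'+f+'.npz'); d=z['d']; v,u=np.mgrid[:384,:512]
    c=np.linalg.inv(z['K'])@np.stack([u.ravel()*d.ravel(),v.ravel()*d.ravel(),d.ravel()])
    X=(z['R'].T@(c-np.array(z['t']).reshape(3,1))).T.reshape(384,512,3); X[d==0]=np.nan
    return z['p'],X
E
python3 - <<'E'
from h import *
a=shot('top','t1.png')[0]; b=shot('scene','s1.png')[0]
cv2.imwrite('pics/both.png',cv2.resize(np.hstack([a,b])[:,:,::-1],(800,300)))
s=sensors.sense(); print(s['time_s'],s['tcp_pos'],s['tcp_rot'],s['force'])
E
```

```text
0.1 [ 0.27859771 -0.614273    0.2413756 ] [[ 9.10711125e-01  4.13043139e-01 -7.82273497e-04]
 [ 4.13043875e-01 -9.10709774e-01  1.57016832e-03]
 [-6.38768681e-05 -1.75308303e-03 -9.99998461e-01]] [-0.43809193 -0.12128668 -0.78922515]
```

View pics/t1.png

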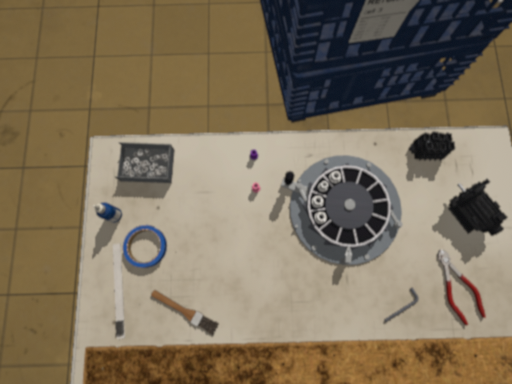

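View pics/s1.png

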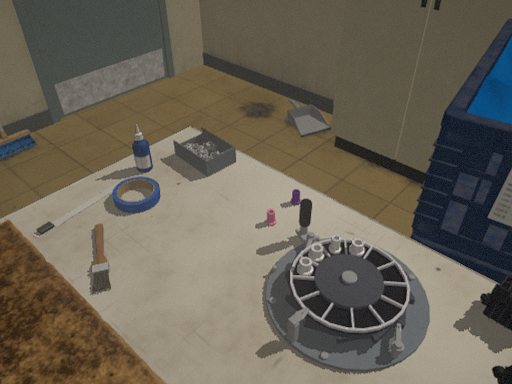

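Run:
```python
from h import *
p,X=cloud('t1')
for n,(u,v) in dict(hub=(349,204),handle=(289,178),ptr=(348,255),b1=(336,174),b2=(322,184),b3=(319,200),b4=(321,216),crate=(290,110),purple=(253,155),pink=(255,187)).items():
    print(n,np.round(np.nanmedian(X[v-1:v+2,u-1:u+2].reshape(-1,3),0),3))
# table axis: ring rim/top pixels
m=(X[...,2]>.036)&(X[...,2]<.055); m[:, :295]=0; m[:150]=0; m[250:]=0; m[:,395:]=0
pts=np.argwhere(m)[:,::-1].astype(np.float32)
w=X[m][:,:2]; (c,r)=cv2.minEnclosingCircle(w.astype(np.float32)); print('circ',c,r, np.percentile(w,[1,99],axis=0))
h=(X[...,2]>.085)&(X[...,2]<.105); h[:140]=0;h[:,:270]=0;h[:,310:]=0; print('handle',X[h].mean(0),h.sum(),X[h][:,2].max())
t=cv2.resize(p[150:270,270:410],None,fx=4.5,fy=4.5,interpolation=cv2.INTER_CUBIC)
p2,_=cloud('s1'); s=cv2.resize(p2[190:365,255:440],None,fx=3,fy=3,interpolation=cv2.INTER_CUBIC)
cv2.imwrite('pics/c1.png',s[:,:,::-1]);cv2.imwrite('pics/c2.png',t[:,:,::-1])
# top heights in bushings
for (u,v) in [(336,174),(322,184),(319,200),(321,216)]: print(np.round(np.nanmax(X[v-7:v+8,u-7:u+8,2]),4))
```

```text
hub [ 0.562 -0.161  0.055]
handle [ 0.618 -0.019  0.095]
ptr [ 0.444 -0.148  0.059]
b1 [ 0.637 -0.136  0.049]
b2 [ 0.611 -0.098  0.07 ]
b3 [ 0.575 -0.092  0.045]
b4 [ 0.537 -0.095  0.04 ]
crate [ 1.088 -0.087 -0.55 ]
purple [0.699 0.063 0.027]
pink [0.615 0.06  0.03 ]
circ (0.5606057047843933, -0.14472214877605438) 0.11950797587633133 [[ 0.47078009 -0.25356   ]
 [ 0.65479675 -0.06739183]]
handle [ 0.62459541 -0.0196434   0.09547114] 74 0.09966565886409641
0.0661
0.0721
0.0656
0.0653
```

View pics/c1.png

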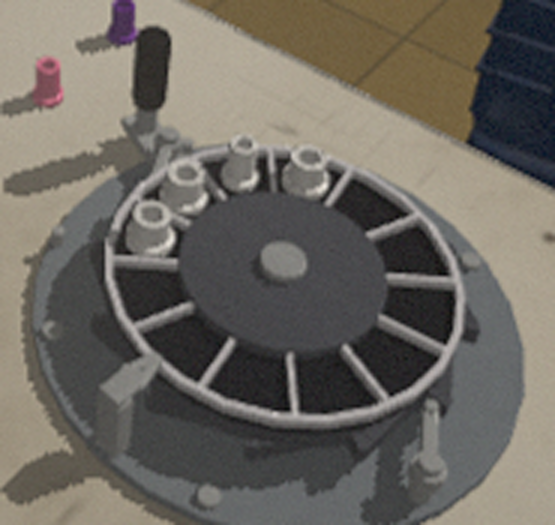

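View pics/c2.png

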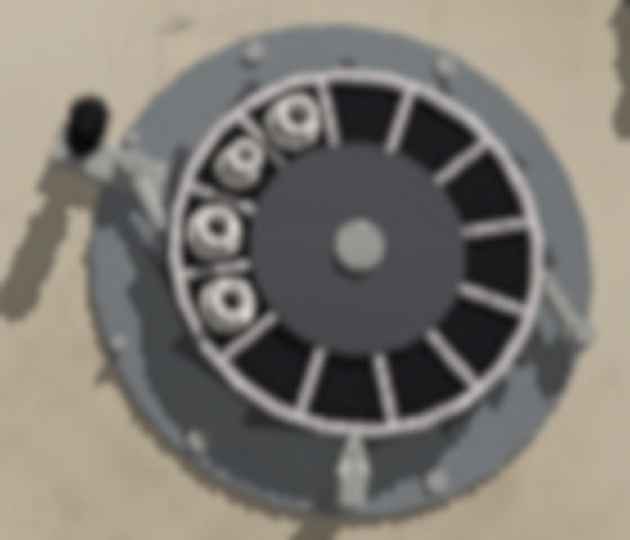

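Top view: the candidates for the tall bushing are the white ones at (322,184), (336,174), (319,200) and (321,216), pink at (255,187) and purple at (253,155). The slim white one at (322,184) is the tallest (0.072 m) and is the one meant. The crops confirm it, and it is 4 compartments clockwise of the pointer at (348,255). The handle is at (289,178).

I'll straddle the handle with the jaws lined up along the stroke's chord and push it in that direction.

```bash
python3 -m crank '[{"linear":[1,-0.7,0],"spin":-1.5},{"linear":[2,-1.4,0],"spin":-3},{"linear":[3,-2.1,0],"spin":-4.5},{"linear":[4,-2.8,0],"spin":-6},{"linear":[5,-3.5,0],"spin":-7.5},{"linear":[6,-4.2,0],"spin":-9},{"linear":[7,-4.9,0],"spin":-10},{"linear":[8,-5.6,0],"spin":-10},{"linear":[9,-6.3,0],"spin":-10},{"linear":[9,-6.3,0],"spin":-10}]' 0 20
cat > go.py <<'E'
from h import *; import sys
s=sensors.sense(); R=np.array(s['tcp_rot']); tgt=np.array(eval(sys.argv[1]))
print('units',np.round(R.T@(tgt-s['tcp_pos'])/.05,2),'yang',np.degrees(np.arctan2(R[1,1],R[0,1])),'tcp',np.round(s['tcp_pos'],4),'t',s['time_s'],'F',np.round(s['force'],1))
E
python3 go.py '[.6236,-.015,.16]'
```

```text
time_s: 1.35
tcp_pos: [0.5605, -0.1353, 0.2423]
tcp_rot: [[0.087, 0.996, 0.001], [0.996, -0.087, 0.003], [0.003, 0.001, -1.0]]
force: [-0.2, -0.3, -0.2]
grip_width: 0.501
gripper_force: 0.0
units [2.5  1.05 1.66] yang -4.999366188541529 tcp [ 0.5605 -0.1353  0.2423] t 1.35 F [-0.2 -0.3 -0.2]
```

```bash
python3 -m crank '[{"linear":[0.9,0.4,0],"spin":0},{"linear":[1.8,0.8,0],"spin":0},{"linear":[2.5,1.05,0],"spin":0},{"linear":[2.5,1.05,1],"spin":0},{"linear":[2.5,1.05,1.66],"spin":0},{"linear":[2.5,1.05,1.66],"spin":0}]'
python3 go.py '[.6236,-.015,.068]'
python3 - <<'E'
from h import *
shot('wrist','w1.png')
E
```

```text
time_s: 2.1
tcp_pos: [0.6207, -0.0243, 0.1562]
tcp_rot: [[0.099, 0.995, -0.007], [0.995, -0.099, -0.001], [-0.001, -0.007, -1.0]]
force: [0.0, 0.3, 1.0]
grip_width: 0.499
gripper_force: 0.0
units [0.19 0.05 1.76] yang -5.6730589740574455 tcp [ 0.6207 -0.0243  0.1562] t 2.1 F [0.  0.3 1. ]
```

View pics/w1.png

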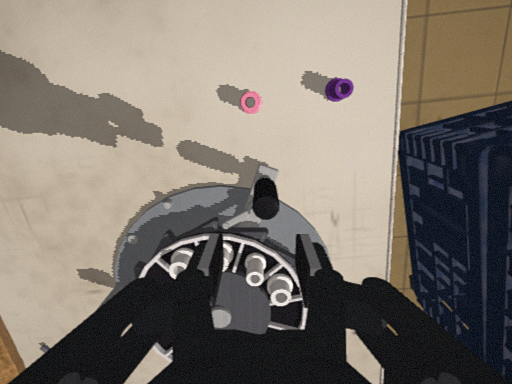

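Wrist view: the handle top at (265,185) lies between the finger lines at columns 208 and 308. I'll check its position from depth and let the arm settle.

```bash
python3 - <<'E'
from h import *
p,X=cloud('w1'); m=(X[...,2]>.088)&(X[...,2]<.102); m[:165]=0;m[225:]=0;m[:,:245]=0;m[:,285:]=0
print(m.sum(),X[m].mean(0),(X[m].max(0)+X[m].min(0))/2)
E
python3 -m crank '[{"linear":[0.1,0,0],"spin":0},{"linear":[0.1,0,0],"spin":0}]'; python3 go.py '[.6236,-.015,.068]'
```

```text
595 [ 0.62702355 -0.01786506  0.09478166] [ 0.62709653 -0.01888639  0.09300082]
time_s: 2.4
tcp_pos: [0.6245, -0.017, 0.1612]
tcp_rot: [[0.097, 0.995, 0.003], [0.995, -0.097, 0.0], [0.001, 0.003, -1.0]]
force: [-1.0, 0.2, -0.4]
grip_width: 0.504
gripper_force: 0.0
units [ 0.04 -0.03  1.86] yang -5.565941959201415 tcp [ 0.6245 -0.017   0.1612] t 2.4 F [-1.   0.2 -0.4]
```

```bash
python3 -m crank '[{"linear":[0.04,0.03,0.6],"spin":0},{"linear":[0.04,0.03,1.2],"spin":0},{"linear":[0.04,0.03,1.6],"spin":0},{"linear":[0.04,0.03,1.86],"spin":0},{"linear":[0.04,0.03,1.86],"spin":0},{"linear":[0.04,0.03,1.86],"spin":0}]'; python3 go.py '[.5282,-.009,.068]'
```

```text
time_s: 3.15
tcp_pos: [0.626, -0.0158, 0.0673]
tcp_rot: [[0.098, 0.995, 0.002], [0.995, -0.098, 0.0], [0.0, 0.002, -1.0]]
force: [-0.6, -0.6, 0.9]
grip_width: 0.5
gripper_force: 0.0
units [-0.06 -1.96 -0.02] yang -5.603375527208452 tcp [ 0.626  -0.0158  0.0673] t 3.15 F [-0.6 -0.6  0.9]
```

```bash
python3 -m crank '[{"linear":[0,-0.25,0],"spin":0},{"linear":[0,-0.5,0],"spin":0},{"linear":[0,-0.75,0],"spin":0},{"linear":[0,-1.0,0],"spin":0},{"linear":[0,-1.25,0],"spin":0},{"linear":[0,-1.5,0],"spin":0},{"linear":[0,-1.75,0],"spin":0},{"linear":[0,-2.0,0],"spin":0},{"linear":[0,-2.0,0],"spin":0}]'; python3 -m crank '[{"linear":[0,-0.08,0],"spin":0},{"linear":[0,-0.12,0],"spin":0},{"linear":[0,-0.12,0],"spin":0}]'; python3 -m crank '[{"linear":[0,-0.06,0],"spin":0},{"linear":[0,-0.06,0],"spin":0},{"linear":[0,-0.06,0],"spin":0}]'
python3 - <<'E'
from h import *
p=shot('top','t2.png')[0]; q=cv2.resize(p[150:270,270:410],None,fx=4.5,fy=4.5,interpolation=cv2.INTER_CUBIC); cv2.imwrite('pics/c3.png',q[:,:,::-1])
E
```

```text
time_s: 4.28
tcp_pos: [0.5265, -0.0066, 0.0678]
tcp_rot: [[0.098, 0.995, 0.004], [0.995, -0.098, -0.001], [-0.0, 0.004, -1.0]]
force: [2.5, -1.4, 3.4]
grip_width: 0.5
gripper_force: 1.7
time_s: 4.65
tcp_pos: [0.522, -0.0067, 0.0675]
tcp_rot: [[0.099, 0.995, 0.005], [0.995, -0.099, -0.001], [-0.001, 0.005, -1.0]]
force: [6.0, -3.4, 4.4]
grip_width: 0.498
gripper_force: 2.8
time_s: 5.03
tcp_pos: [0.5203, -0.0069, 0.0675]
tcp_rot: [[0.099, 0.995, 0.007], [0.995, -0.099, -0.001], [-0.0, 0.007, -1.0]]
force: [8.5, -4.6, 0.5]
grip_width: 0.499
gripper_force: 4.5
```

View pics/c3.png

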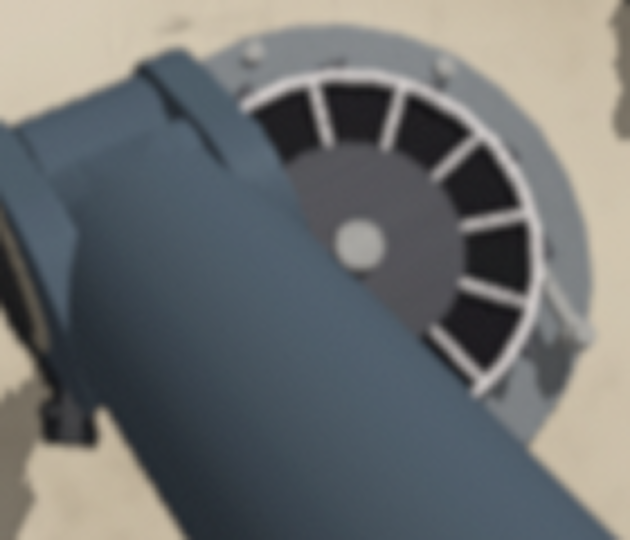

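The table has stepped: the compartment at crop (290,130) is now empty. I'll press a little more to confirm it's on the stop, then let the lever return.

```bash
python3 -m crank '[{"linear":[0,-0.1,0],"spin":0},{"linear":[0,-0.1,0],"spin":0},{"linear":[0,-0.1,0],"spin":0}]'; python3 -m crank '[{"linear":[0,0.3,0],"spin":0},{"linear":[0,0.6,0],"spin":0},{"linear":[0,0.9,0],"spin":0},{"linear":[0,1.2,0],"spin":0},{"linear":[0,1.5,0],"spin":0},{"linear":[0,1.8,0],"spin":0},{"linear":[0,2.1,0],"spin":0},{"linear":[0,2.28,0],"spin":0},{"linear":[0,2.28,0],"spin":0},{"linear":[0,2.28,0],"spin":0}]'
python3 - <<'E'
from h import *
shot('wrist','w2.png')
p=shot('scene','s2.png')[0]; q=cv2.resize(p[170:365,230:440],None,fx=3,fy=3,interpolation=cv2.INTER_CUBIC); cv2.imwrite('pics/c4.png',q[:,:,::-1])
E
```

```text
time_s: 5.45
tcp_pos: [0.5203, -0.0068, 0.0675]
tcp_rot: [[0.1, 0.995, 0.017], [0.995, -0.1, 0.001], [0.003, 0.017, -1.0]]
force: [21.5, -5.6, -13.4]
grip_width: 0.503
gripper_force: 11.1
time_s: 6.7
tcp_pos: [0.6244, -0.0156, 0.0661]
tcp_rot: [[0.097, 0.995, -0.001], [0.995, -0.097, -0.0], [-0.0, -0.001, -1.0]]
force: [0.1, 1.5, -0.2]
grip_width: 0.503
gripper_force: 0.0
```

View pics/c4.png

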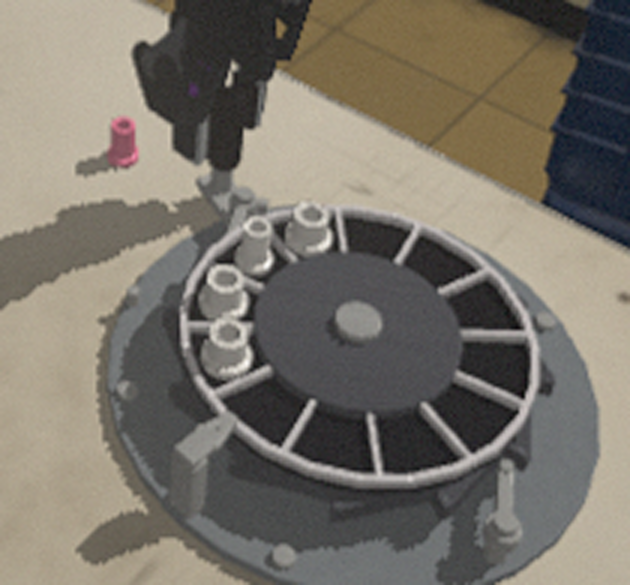

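Scene crop: one step done. The tall bushing at (255,250) is now 3 compartments from the pointer. The hard stop is at about 106 mm of TCP travel. I'll repeat the stroke.

```bash
python3 -m crank '[{"linear":[0,-0.3,0],"spin":0},{"linear":[0,-0.6,0],"spin":0},{"linear":[0,-0.9,0],"spin":0},{"linear":[0,-1.2,0],"spin":0},{"linear":[0,-1.5,0],"spin":0},{"linear":[0,-1.75,0],"spin":0},{"linear":[0,-2.0,0],"spin":0},{"linear":[0,-2.15,0],"spin":0},{"linear":[0,-2.22,0],"spin":0},{"linear":[0,-2.22,0],"spin":0}]'; python3 -m crank '[{"linear":[0,0.3,0],"spin":0},{"linear":[0,0.6,0],"spin":0},{"linear":[0,0.9,0],"spin":0},{"linear":[0,1.2,0],"spin":0},{"linear":[0,1.5,0],"spin":0},{"linear":[0,1.8,0],"spin":0},{"linear":[0,2.1,0],"spin":0},{"linear":[0,2.22,0],"spin":0},{"linear":[0,2.22,0],"spin":0},{"linear":[0,2.22,0],"spin":0}]'
python3 -m crank '[{"linear":[0,-0.3,0],"spin":0},{"linear":[0,-0.6,0],"spin":0},{"linear":[0,-0.9,0],"spin":0},{"linear":[0,-1.2,0],"spin":0},{"linear":[0,-1.5,0],"spin":0},{"linear":[0,-1.75,0],"spin":0},{"linear":[0,-2.0,0],"spin":0},{"linear":[0,-2.15,0],"spin":0},{"linear":[0,-2.22,0],"spin":0},{"linear":[0,-2.22,0],"spin":0}]'; python3 -m crank '[{"linear":[0,0.3,0],"spin":0},{"linear":[0,0.6,0],"spin":0},{"linear":[0,0.9,0],"spin":0},{"linear":[0,1.2,0],"spin":0},{"linear":[0,1.5,0],"spin":0},{"linear":[0,1.8,0],"spin":0},{"linear":[0,2.1,0],"spin":0},{"linear":[0,2.22,0],"spin":0},{"linear":[0,2.22,0],"spin":0},{"linear":[0,2.22,0],"spin":0}]'
python3 - <<'E'
from h import *
p=shot('scene','s3.png')[0]; q=cv2.resize(p[170:365,230:440],None,fx=3,fy=3,interpolation=cv2.INTER_CUBIC); cv2.imwrite('pics/c5.png',q[:,:,::-1])
E
```

```text
time_s: 8.05
tcp_pos: [0.5202, -0.0075, 0.0676]
tcp_rot: [[0.1, 0.995, 0.014], [0.995, -0.1, -0.001], [0.001, 0.014, -1.0]]
force: [15.8, -5.1, -9.3]
grip_width: 0.501
gripper_force: 8.2
time_s: 9.3
tcp_pos: [0.6244, -0.0156, 0.0661]
tcp_rot: [[0.097, 0.995, -0.001], [0.995, -0.097, -0.0], [-0.0, -0.001, -1.0]]
force: [0.7, -0.2, -0.2]
grip_width: 0.503
gripper_force: 0.0
time_s: 10.55
tcp_pos: [0.5202, -0.0075, 0.0676]
tcp_rot: [[0.1, 0.995, 0.014], [0.995, -0.1, -0.001], [0.0, 0.014, -1.0]]
force: [16.4, -5.1, -9.9]
grip_width: 0.503
gripper_force: 8.3
time_s: 11.8
tcp_pos: [0.6244, -0.0156, 0.0661]
tcp_rot: [[0.097, 0.995, -0.001], [0.995, -0.097, -0.0], [-0.0, -0.001, -1.0]]
force: [0.3, 1.5, 0.1]
grip_width: 0.498
gripper_force: 0.0
```

View pics/c5.png

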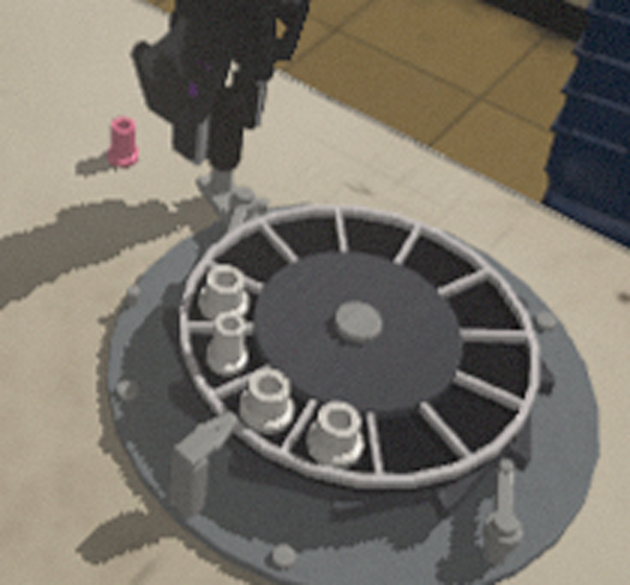

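Scene crop: the tall bushing at (230,345) is one compartment short of the pointer, where a short one stands at (267,400). One more stroke, then I'll raise the tool clear.

```bash
python3 -m crank '[{"linear":[0,-0.3,0],"spin":0},{"linear":[0,-0.6,0],"spin":0},{"linear":[0,-0.9,0],"spin":0},{"linear":[0,-1.2,0],"spin":0},{"linear":[0,-1.5,0],"spin":0},{"linear":[0,-1.75,0],"spin":0},{"linear":[0,-2.0,0],"spin":0},{"linear":[0,-2.15,0],"spin":0},{"linear":[0,-2.22,0],"spin":0},{"linear":[0,-2.22,0],"spin":0}]'; python3 -m crank '[{"linear":[0,0.3,0],"spin":0},{"linear":[0,0.6,0],"spin":0},{"linear":[0,0.9,0],"spin":0},{"linear":[0,1.2,0],"spin":0},{"linear":[0,1.5,0],"spin":0},{"linear":[0,1.8,0],"spin":0},{"linear":[0,2.1,0],"spin":0},{"linear":[0,2.22,0],"spin":0},{"linear":[0,2.22,0],"spin":0},{"linear":[0,2.22,0],"spin":0}]'
python3 -m crank '[{"linear":[0,0,-0.4],"spin":0},{"linear":[0,0,-1],"spin":0},{"linear":[0,0,-1.8],"spin":0},{"linear":[0,0,-2.4],"spin":0},{"linear":[0,0,-2.4],"spin":0},{"linear":[0,0,-2.4],"spin":0},{"linear":[0,0,-2.4],"spin":0}]'
python3 - <<'E'
from h import *
p=shot('scene','s4.png')[0]; q=cv2.resize(p[170:365,230:440],None,fx=3,fy=3,interpolation=cv2.INTER_CUBIC); cv2.imwrite('pics/c6.png',q[:,:,::-1])
_,X=cloud('s4'); w=X[(X[...,2]>.064)&(X[...,2]<.078)]; w=w[np.hypot(w[:,0]-.562,w[:,1]+.16)<.095]
for x in w[np.hypot(w[:,0]-.488,w[:,1]+.152)<.03][::4]: print(np.round(x,3))
E
```

```text
time_s: 13.1
tcp_pos: [0.5202, -0.0075, 0.0676]
tcp_rot: [[0.1, 0.995, 0.014], [0.995, -0.1, -0.001], [0.0, 0.014, -1.0]]
force: [16.7, -5.4, -9.3]
grip_width: 0.501
gripper_force: 8.2
time_s: 14.35
tcp_pos: [0.6244, -0.0156, 0.0662]
tcp_rot: [[0.097, 0.995, -0.001], [0.995, -0.097, -0.0], [-0.0, -0.001, -1.0]]
force: [-0.2, 0.8, -0.3]
grip_width: 0.504
gripper_force: 0.0
time_s: 15.22
tcp_pos: [0.6243, -0.016, 0.1852]
tcp_rot: [[0.098, 0.995, -0.002], [0.995, -0.098, -0.0], [-0.0, -0.002, -1.0]]
force: [-0.5, 0.2, -0.7]
grip_width: 0.497
gripper_force: 0.0
[ 0.499 -0.13   0.065]
[ 0.488 -0.149  0.071]
[ 0.492 -0.154  0.072]
[ 0.486 -0.151  0.072]
[ 0.493 -0.155  0.07 ]
[ 0.487 -0.151  0.069]
[ 0.491 -0.155  0.068]
[ 0.484 -0.149  0.068]
[ 0.49  -0.152  0.065]
[ 0.492 -0.16   0.07 ]
[ 0.488 -0.152  0.064]
[ 0.489 -0.162  0.072]
[ 0.482 -0.152  0.068]
[ 0.49  -0.163  0.07 ]
[ 0.481 -0.157  0.07 ]
[ 0.484 -0.162  0.071]
[ 0.478 -0.157  0.071]
[ 0.481 -0.162  0.072]
[ 0.478 -0.155  0.067]
[ 0.48  -0.161  0.07 ]
[ 0.486 -0.164  0.066]
[ 0.481 -0.161  0.067]
[ 0.479 -0.162  0.067]
```

View pics/c6.png

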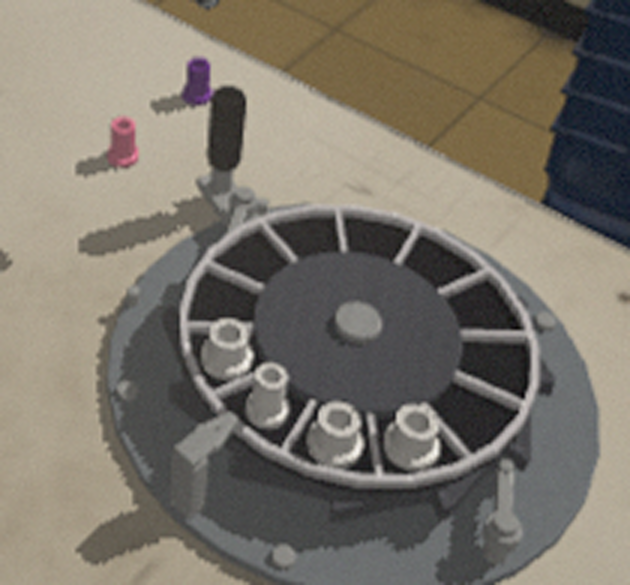

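Scene crop: the tall bushing stands upright at (268,395) in the pointer's compartment, about 5 mm from the mark. The lever is back at rest and the robot is clear.

```bash
python3 -c "
from h import *
print(finish_job())"
```

```text
the job is handed in; nothing more can be done
None
```

I stepped the table four full lever strokes and handed the job in: the tall bushing stands upright in the compartment at the pointer, about 5 mm from my estimate of the mark. The hand-in returned no verdict.

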